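Tap a silvery metal candle cup square into a log centrepiece

TASK

One of the two log centrepieces still has its silvery metal candle cup standing proud and leaning in its bore. With closed fingertips, tap it down on the red spot and the green spot of its rim in turn, the high red one first, about a centimetre and a half at a time, so that each of the first two taps takes its side clearly below the other and the cup never leans more than 15 degrees, until the rim is fully home and flat on the wood all round. Do not shift the little tree or the thread spool.

Things in the scene. Friction and masses are not known exactly. Their poses are not given: they have to be found in the camera images.
- red_spot (a point): centre of the red spot (15 mm across) on top of the proud silvery cup's rim: a flat flange 92 mm across, 17 mm wide, 4 mm thick, round a 58 mm opening. The spot is in mid-flange, 38 mm from the cup's axis, and starts 4 to 8 mm higher than the green one. Home height 64 mm above the table. Its x axis points outward from the cup's centre, z is the cup's axis, up when square.
- green_spot (a point): centre of the green spot (15 mm across) on top of the same proud cup's rim, straight opposite the red spot (76 mm from it), 38 mm from the cup's axis. Home height 64 mm above the table. Axes as the red spot's (x points towards the red side).
- cup (a joint): how far the cup's centre has sunk (m): near 0 at the start, 0.030 when home. A tight fit that moves only when pushed and stays where left: pushing down on one spot with 6 to 15 N (more the faster) sinks that side and leaves the opposite one about where it was, so the cup leans. The wood stops it when home.
- log: the log slice with the proud cup (rim about 30 mm off the wood): bark-edged, fixed to the table, 158 mm across, 60 mm high, moss and berries round its foot; origin under its centre. Its bore is in the middle, under the cup. The other log, of the same look, is finished: its cup, with the same spots, already lies flat on the wood.
- tree_mid (a point): middle of a small loose bottle-brush tree, dark green with white tips, 62 mm across and 120 mm high, upright on the table; the point is on its axis 60 mm up. Not to be moved.
- spool_mid (a point): middle of a loose spool of dark green thread with wooden ends, 42 mm across and 40 mm high, upright on the table; the point is on its axis 20 mm up. Not to be moved.

How it is judged (in metres and radians):
On the way, in this order (a step that is already met when the one before it is completed fails the run):
1. the red side has been tapped below the green side (by 2.5 mm or more) (angle between red_spot's own x axis and vertical above 1.604 rad), for 0.1 s.
2. then the green side has been tapped below the red side (by 2.5 mm or more) (angle between red_spot's own x axis and vertical below 1.538 rad), for 0.1 s.
At the end, for the whole second after the job is handed in: The proud cup is home: both spots less than 5 mm above their home height of 64 mm, and the cup leans less than 5 degrees any way (height (world z) of each of red_spot, green_spot below 0.069 m and angle between red_spot's own z axis and vertical below 0.09 rad); the robot touches nothing.
It fails at once if the cup leans more than 15 degrees in its bore (angle between red_spot's own z axis and vertical above 0.265 rad).
It fails at once if the tree is shifted by more than 15 mm (distance of tree_mid from where it was at the start of the episode above 0.015 m).
It fails at once if the spool is shifted by more than 15 mm (distance of spool_mid from where it was at the start of the episode above 0.015 m).
It also fails if it takes over 54 s, if anything falls off the work surface, if the arm or the gripper's body presses on something with over 40 N, if the wrist force passes 120 N, or if a joint passes its speed limit or range.

ROBOT

A 6-joint arm with a two-finger parallel gripper is mounted at the origin on the work surface. World frame = base frame: x ahead of the robot, y to its left, z up, the work surface at z = 0. Lengths are in mm, angles in rad, forces in N, time in s.
With the tool pointing down it reaches from about 350 to 775 mm from the base axis. Payload 7.3 kg.
Tool frame: the origin (TCP) lies between the finger pads; the fingertips stand 25 mm ahead of it and the grasp point (between the pads) lies 6 mm ahead of it; z points along the fingers, y is the direction in which the jaws open and shut (so a half turn about z gives the same grasp; the last joint's range is limited). The gripper opens to 92 mm and grips with 3 to 60 N. Pads are 19 mm wide; open, the fingers measure 130 mm over their backs; the gripper's body (75 mm by 190 mm) begins 47 mm behind the grasp point.
Start: joints at [1.062, 0.342, 1.524, -0, 1.275, -0.146], TCP at [186.305, 490.849, 251.741] pointing down, gripper open.
Joint ranges: [-2.53, 2.53], [-0.77, 2.02], [0.04, 2.7], [-1, 4.14], [0.28, 2.66], [-3.11, 3.11]. Speed limits (rad/s): [2.57, 2.57, 3.14, 3.14, 3.14, 3.14].

INTERFACE

Orientations are given as [roll, pitch, yaw] about the fixed x, y, z axes, in that order (R = Rz(yaw) Ry(pitch) Rx(roll)).
In Python, from plant import get_obs, capture, calibration, close_job gives the robot as it stands. The module is installed in compiled form; this text tells all that it offers.
- The arm moves only by the shell command python3 -m jog 'ROWS'. ROWS is JSON, one flat list of numbers, 5 for each row, row after row: the closure, from 0 (fully open) to 1 (shut), then the shift along the tool's x, y, z in mm, then the turn about the tool's z in degrees. In form: [fingers, tx, ty, tz, yaw, fingers, tx, ty, tz, yaw, ...]. A call has 1 to 5 rows; each row shifts and turns the pose as measured when the row begins, along the tool's axes as they then stand; what a row does not reach is not made up. A row lasts 1/10 s, in which the tool goes at most 50 mm and 8.59 degrees, less where a joint would pass 70% of its speed; a pose out of reach is approached as far as the arm can. A call is refused whole if a number of a shift passes 50 or a number of a turn 8.59, either way. A call with a gripper value outside its range is refused whole. The fingers move at their own pace and stop on an object; the grip force is fixed at half the most. Time passes only in rows, so rows that do not move let the fingers close. It gives the time, the measured TCP pose, the force and the opening at its end, in the units of the state.
- get_obs(): the state, without advancing time (a new reading comes with each control period).
- capture(name): name is "scene" or "top" or "wrist"; returns (picture, depth): 480x640x3 uint8, red, green, blue; 480x640 float32, mm along the optical axis (not along the pixel's ray), 0 where there is no reading.
- calibration(name): a dict with "fovy" (degrees; the focal length in pixels is half the picture's height over the tangent of half this angle, whatever the lens; pixels are square), "cx", "cy" (the principal point, pixels), "R" (3x3) and "t" (3): a world point X has camera coordinates R X + t. Camera axes: x right, y down, z forward; pixel columns grow to the right and rows downward; lengths in mm; the calibration is good to about 2 mm. A picture is of the moment at which its call begins: read the wrist's pose just before it. calibration takes no time and is no camera call; for the wrist camera it gives the pose at the moment of the call.
- close_job(): hands the job in, once; it reports no verdict.
The state is a dict: "time": time; "joint_positions": joint angles; "dq": joint speeds; "tau": joint torques, N m; "tool_pos": TCP position; "tcp_rot": TCP orientation; "contact_force": force on the tool from outside, world axes, zero at the start; "moment": the same for the moment, N m; "grip_width": finger opening in mm.
Only numpy, scipy, OpenCV 4.12 (cv2) and the standard library are available. Lean on these libraries where they do the work, as an engineer would, in place of code of your own. Each camera call takes 0.05 s, during which the arm holds its last target.

## Working session

There is one attempt and no reset: what is moved stays moved. The work goes in short steps, Python scripts to look and compute and a shell command to move; the robot and the scene stay as the last step left them, time stands still between calls to the robot, and variables do not carry over. Pictures are saved under pics/ and viewed, and the job is handed in when it is done.

```bash
mkdir -p pics
cat > h.py <<'E'
import numpy as np, cv2
from plant import get_obs, capture, calibration
def grab(n):
    c=calibration(n); p,d=capture(n)
    np.savez(f'{n}.npz',p=p,d=d,R=c['R'],t=c['t'],f=240/np.tan(np.radians(c['fovy'])/2),cx=c['cx'],cy=c['cy'])
    return p,d
def world(z,u,v,r=2):
    d=z['d'][v-r:v+r+1,u-r:u+r+1]; d=np.median(d[d>0])
    X=np.array([(u-z['cx'])/z['f']*d,(v-z['cy'])/z['f']*d,d])
    return z['R'].T@(X-z['t'])
E
python3 - <<'E'
from h import *
for n in ['top','scene']:
    p,d=grab(n); cv2.imwrite(f'pics/{n}1.png',p[:,:,::-1])
o=get_obs(); print({k:np.round(v,3) for k,v in o.items()})
E
```

```text
{'time': np.float64(0.1), 'joint_positions': array([ 1.062,  0.343,  1.525,  0.   ,  1.275, -0.146]), 'dq': array([ 0.001, -0.001, -0.002, -0.002,  0.001,  0.001]), 'tau': array([ 2.0000e-03, -4.3200e+01, -2.4469e+01,  7.2000e-02,  5.3000e-02,
       -0.0000e+00]), 'tool_pos': array([186.133, 490.55 , 251.111]), 'tcp_rot': array([-3.14 , -0.   ,  2.779]), 'contact_force': array([ 0.003, -0.379, -0.21 ]), 'moment': array([ 0.003,  0.016, -0.015]), 'grip_width': np.float64(91.822)}
```

View pics/top1.png

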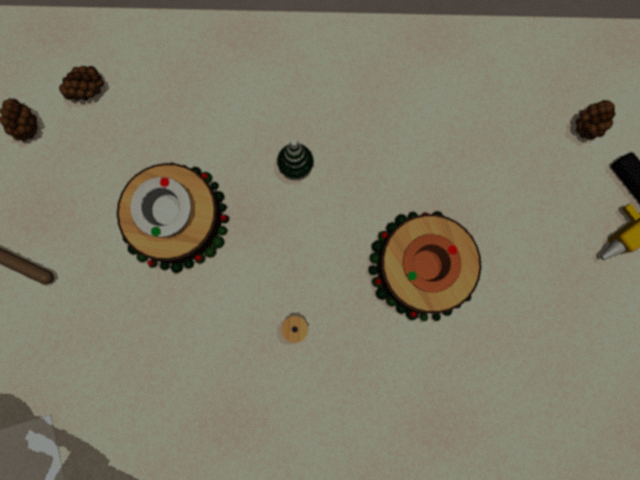

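View pics/scene1.png

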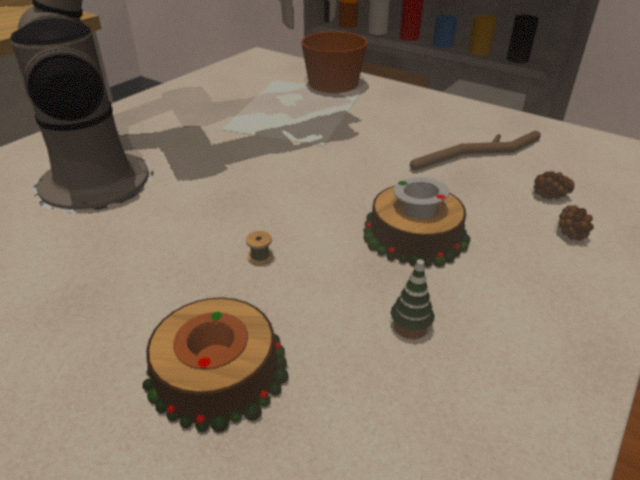

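The proud silvery cup is on the left log in the top view, with red at about (165,182) and green at about (155,231). The tree is at (295,160) and the spool at (294,328). The other log's cup is copper-coloured and already flush.

```bash
cat > spots.py <<'E'
from h import *
import sys
def run(names):
  for n in names:
    z=np.load(n+'.npz'); p=z['p'].astype(int)
    r,g,b=p[...,0],p[...,1],p[...,2]
    for nm,m in (('red',(r>150)&(g<60)&(b<60)),('green',(g>90)&(r<60)&(b<90))):
        k,l,s,c=cv2.connectedComponentsWithStats(m.astype(np.uint8))
        for i in range(1,k):
            if s[i,4]>15:
                d=np.median(z['d'][(l==i)&(z['d']>0)]); u,v=c[i]
                X=z['R'].T@(np.array([(u-z['cx'])/z['f']*d,(v-z['cy'])/z['f']*d,d])-z['t'])
                print(n,nm,s[i,4],c[i].round(1),X.round(1))
if __name__=='__main__': run(sys.argv[1:])
E
python3 spots.py top scene
python3 - <<'E'
from h import *
z=np.load('top.npz')
for nm,u,v in [('tree',295,150),('spool',294,322),('log',190,240),('log',125,205),('floor',165,235),('rimL',137,207),('rimR',184,207)]: print(nm,world(z,u,v).round(1))
im=z['p'][150:280,100:240,::-1]; cv2.imwrite('pics/topc.png',cv2.resize(im,None,fx=5,fy=4.6,interpolation=cv2.INTER_CUBIC)[:600])
E
```

```text
scene red 17 [440.5 196.1] [654.7 206.9  98.5]
scene red 83 [203.7 361.7] [ 563.9 -238.6   65.1]
tree [707.5   9.  105. ]
spool [448.2   6.2  40.2]
log [572.7 171.5  60. ]
log [626.6 276.8  59.4]
floor [575.6 203.1  89.1]
rimL [617.1 246.8  92.7]
rimR [618.2 175.3  94.3]
```

View pics/topc.png

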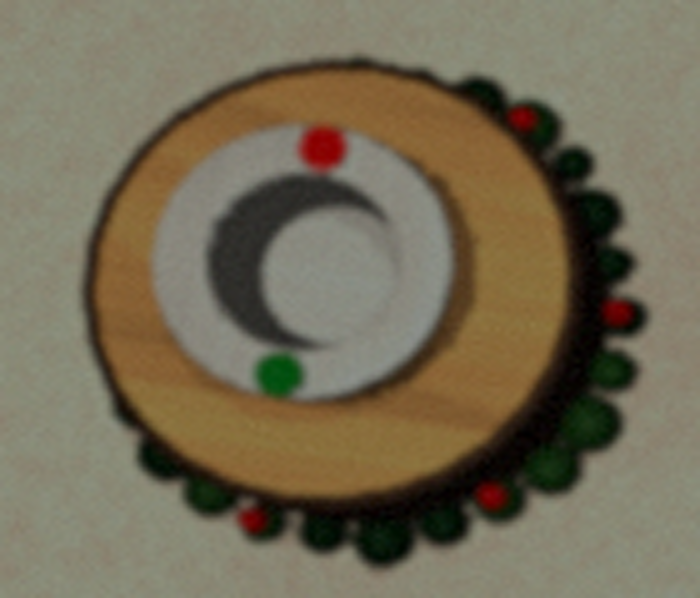

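Run:
```python
from h import *
z=np.load('top.npz')
def w(u,v,r=1):
    iu,iv=round(u),round(v); d=np.median(z['d'][iv-r:iv+r+1,iu-r:iu+r+1])
    return z['R'].T@(np.array([(u-z['cx'])/z['f']*d,(v-z['cy'])/z['f']*d,d])-z['t'])
r=w(164.4,182.1);g=w(155.8,231.3); print(r,g,np.linalg.norm(r-g),np.degrees(np.arctan2(*(r-g)[1::-1])))
print(np.hypot(*r[:2]))
T=get_obs()['tcp_rot']; 
from scipy.spatial.transform import Rotation as Ro
R=Ro.from_euler('xyz',T).as_matrix(); print(R.round(3)); print('rows to red', R.T@(r-get_obs()['tool_pos']))
```

```text
[655.59933519 206.33091192  96.8379867 ] [580.6256716  216.57200528  91.44342773] 75.86192386196521 -7.778229124468783
687.3011956321167
[[-0.935  0.355 -0.001]
 [ 0.355  0.935 -0.001]
 [ 0.    -0.001 -1.   ]]
rows to red [-539.81351552  -98.87372905  154.28708127]
```

Red (655.6, 206.3, 96.8) and green (580.6, 216.6, 91.4) are 75.9 mm apart and differ by 5.4 mm in height, which agrees with the stated sizes. I'll close the fingers, turn the tool x axis onto the red-green line and fly over.

```bash
python3 -m jog '[1,-45,-8,0,-6.5,1,-45,-8,0,-6.5,1,-45,-8,0,0,1,-45,-8,0,0,1,-45,-8,0,0]'
cat > to.py <<'E'
from h import *
import sys
from scipy.spatial.transform import Rotation as Ro
r=np.array([655.6,206.3,96.8]);g=np.array([580.6,216.6,91.4]); n=(r-g)[:2]; n/=np.hypot(*n)
o=get_obs();R=Ro.from_euler('xyz',o['tcp_rot']).as_matrix()
tip=o['tool_pos']+25*R[:,2]
print('t',o['time'],'tip',tip.round(1),'F',o['contact_force'].round(1),'w',round(float(o['grip_width']),1),'xhead',np.degrees(np.arctan2(R[1,0],R[0,0])).round(1))
for nm,q,s in(('red',r,3),('green',g,-3)):
    q=q.copy(); q[:2]+=s*n; print(nm,(R.T@(q-tip)).round(1))
E
python3 to.py
```

```text
time: 0.6
tool_pos: [398.4, 406.9, 249.2]
tcp_rot: [-3.138, -0.005, 3.026]
contact_force: [-0.4, 0.9, 0.0]
grip_width: 56.2
t 0.6 tip [398.2 406.8 224.2] F [-0.4  0.9  0. ] w 56.2 xhead 173.4
red [-282.4 -169.   126.7]
green [-200.8 -167.3  132.5]
```

```bash
python3 -m jog '[1,-42,-25,8,0.6,1,-42,-25,8,0.6,1,-42,-25,8,0,1,-42,-25,8,0,1,-42,-25,8,0]' >/dev/null; python3 to.py
```

```text
t 1.1 tip [592.2 254.4 182. ] F [1.  1.3 0.5] w 16.1 xhead 172.2
red [-72.9 -38.8  84.8]
green [  8.8 -38.8  90.7]
```

```bash
python3 -m jog '[1,-36,-19,10,0,1,-30,-16,10,0,1,-6,-4,10,0,1,0,0,10,0,1,0,0,0,0]' >/dev/null; python3 to.py
```

```text
t 1.6 tip [662.  197.3 134. ] F [-0.4  0.2  0.1] w 0.5 xhead 171.7
red [ 4.2  8.2 37.2]
green [85.8  7.6 43.6]
```

```bash
python3 -m jog '[1,3,6,5,0,1,1,2,5,0,1,0,0,5,0,1,0,0,0,0]' >/dev/null; python3 to.py
python3 - <<'E'
from h import *
for n in ['wrist','scene']:
    p,d=grab(n); cv2.imwrite(f'pics/{n}2.png',p[:,:,::-1] if n=='wrist' else cv2.resize(p[120:280,330:540,::-1],None,fx=3.5,fy=3.5))
E
python3 spots.py wrist scene
```

```text
t 2.0 tip [656.  211.  119.5] F [-0.3 -0.  -0.2] w 0.4 xhead 172.0
red [-3.5 -4.6 22.7]
green [78.1 -4.8 29.1]
wrist red 61 [353.6  41.1] [538.2 245.5  22.9]
wrist green 877 [314.3 124.8] [581.2 218.6  91.2]
scene red 104 [203.9 361.7] [ 564.2 -238.5   65.4]
scene green 43 [216.  315.4] [ 522.1 -175.3   65. ]
```

View pics/wrist2.png

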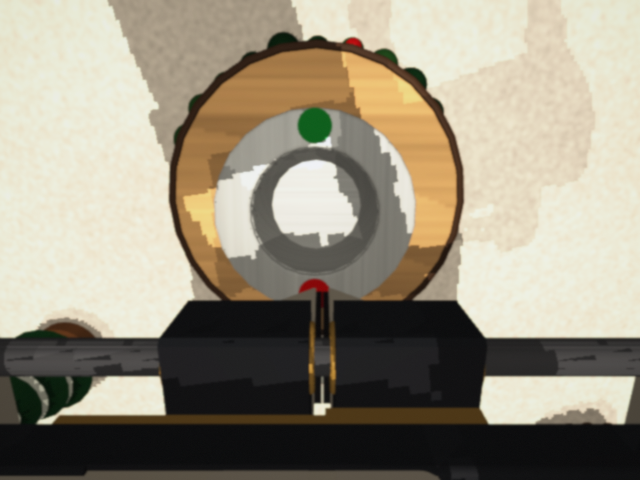

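View pics/scene2.png

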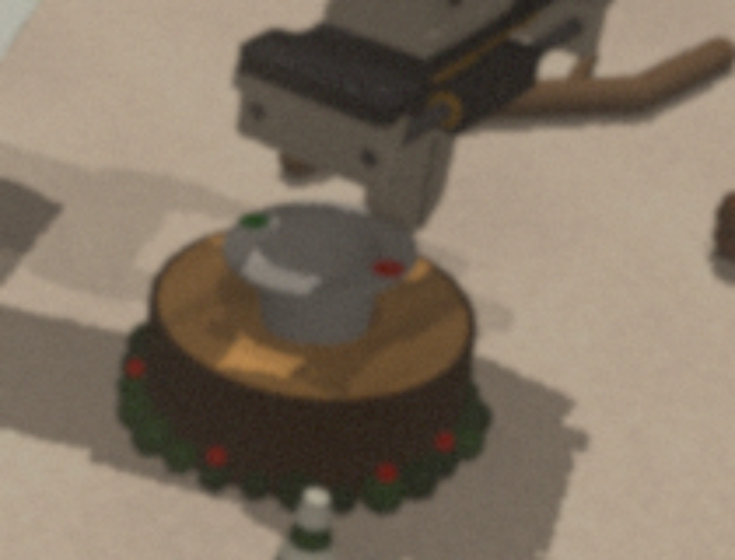

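The wrist view shows the closed tips just over red at (314,287). Green at (314,125) agrees within 2 mm with the top view.

```bash
python3 -m jog '[1,-2,-3,6,0,1,-1,-1,6,0,1,0,0,3,0,1,0,0,3,0,1,0,0,3,0]' >/dev/null; python3 to.py;python3 -m jog '[1,0,0,3,0,1,0,0,3,0]' >/dev/null; python3 to.py
```

```text
t 2.6 tip [659.9 205.4  98.8] F [-0.6 -0.5  2.7] w 0.4 xhead 172.0
red [1.3 0.3 2. ]
green [83.   0.   8.1]
t 2.8 tip [660.5 205.5  94.3] F [-1.9 -1.2  6.1] w 0.1 xhead 172.0
red [ 2.   0.2 -2.5]
green [83.6 -0.1  3.4]
```

```bash
python3 -m jog '[1,1,0,3,0,1,0,0,3,0,1,0,0,3,0,1,0,0,2,0]' >/dev/null; python3 to.py; python3 -m jog '[1,0,0,0,0]' >/dev/null; python3 to.py
```

```text
t 3.2 tip [660.9 205.4  87.7] F [-2.1  0.8  5.3] w 0.5 xhead 172.0
red [ 2.4  0.1 -9.1]
green [84.1 -0.2 -3.6]
t 3.3 tip [660.8 205.4  88.1] F [-0.6 -0.5  1.6] w 0.5 xhead 172.0
red [ 2.3  0.2 -8.7]
green [84.  -0.1 -3.2]
```

```bash
python3 -m jog '[1,1,0,3,0,1,0,0,3,0,1,0,0,3,0]' >/dev/null; python3 to.py
python3 - <<'E'
from h import *
grab('wrist');
E
python3 spots.py wrist
```

```text
t 3.6 tip [661.3 205.5  81.9] F [-3.5 -1.6  7.4] w 0.3 xhead 172.0
red [  2.6  -0.  -14.9]
green [84.4 -0.3 -9.9]
wrist green 349 [311.9 109.9] [582.1 213.8  89.2]
```

```bash
python3 -m jog '[1,0,0,-10,0,1,0,0,-12,0,1,10,0,-12,0,1,20,0,0,0,1,20,0,0,0]' >/dev/null; python3 to.py
python3 - <<'E'
from h import *
p,d=grab('wrist'); cv2.imwrite('pics/wrist3.png',p[:,:,::-1])
p,d=grab('scene'); cv2.imwrite('pics/scene3.png',cv2.resize(p[120:280,330:540,::-1],None,fx=3.5,fy=3.5))
E
python3 spots.py wrist
```

```text
t 4.15 tip [611.4 212.4 118.4] F [-0.8 -0.3 -0.1] w 0.1 xhead 171.9
red [-47.5   0.2  21.9]
green [34.2 -0.2 26.8]
wrist red 135 [358.9 122.8] [539.6 245.   22.9]
wrist green 38 [388.  135.9] [549.7 262.   17. ]
wrist green 663 [324.7 225.7] [582.1 218.4  89. ]
```

View pics/scene3.png

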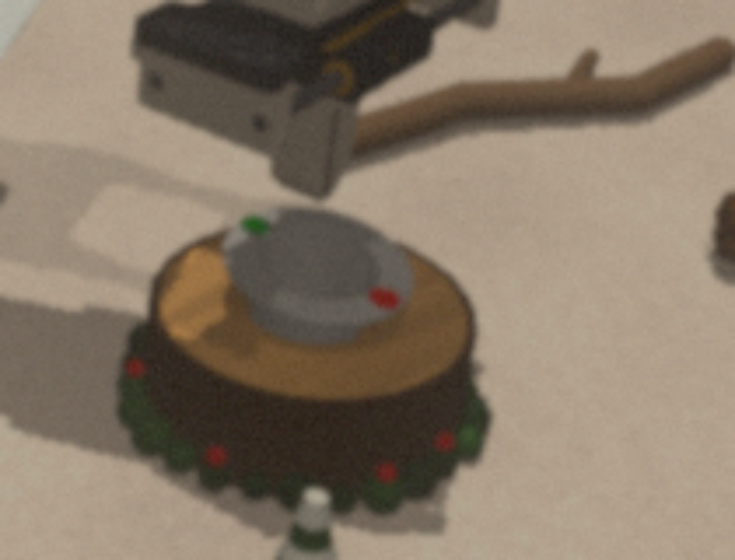

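View pics/wrist3.png

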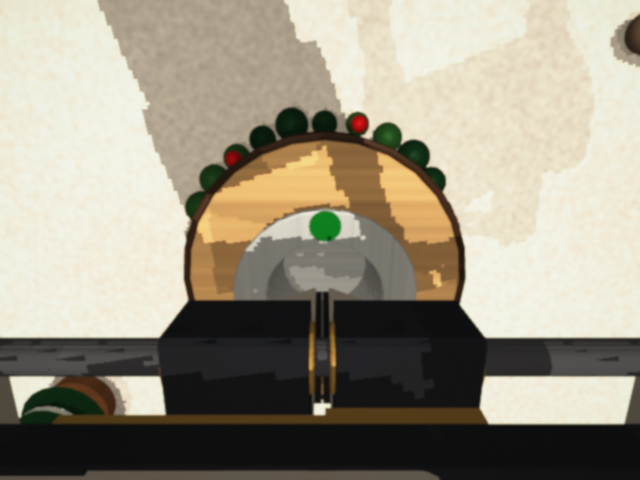

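The scene crop shows red clearly low at (384,299) and green high at (254,226). Green measures about 89 mm and is the next to tap.

```bash
python3 -m jog '[1,25,0,0,0,1,5,0,6,0,1,3,0,6,0,1,0,0,4,0,1,0,0,4,0]' >/dev/null; python3 to.py;python3 -m jog '[1,0,0,4,0,1,0,0,3,0,1,0,0,3,0]' >/dev/null; python3 to.py
```

```text
t 4.75 tip [579.9 217.9 100.6] F [-0.2  0.  -0.1] w 0.4 xhead 172.0
red [-79.5  -0.9   4.8]
green [ 2.2 -1.2  9.1]
t 5.05 tip [581.2 217.6  89.1] F [-3.   0.8  8.3] w 0.5 xhead 171.9
red [-78.3  -0.6  -6.8]
green [ 3.5 -1.  -2.3]
```

```bash
python3 -m jog '[1,2,0,3,0,1,1,0,3,0,1,0,0,3,0,1,0,0,3,0,1,0,0,3,0]' >/dev/null; python3 to.py
```

```text
t 5.55 tip [580.5 217.8  78. ] F [-2.6  0.1  6.9] w 0.2 xhead 171.9
red [-79.3  -0.7 -17.5]
green [  2.5  -1.2 -13.5]
```

```bash
python3 -m jog '[1,1,0,3,0,1,0,0,3,0]' >/dev/null; python3 to.py; python3 -m jog '[1,0,0,-10,0,1,0,0,-12,0,1,-15,0,-12,0,1,-30,0,0,0,1,-30,0,0,0]' >/dev/null; python3 to.py
python3 - <<'E'
from h import *
p,d=grab('wrist')
p,d=grab('scene'); cv2.imwrite('pics/scene4.png',cv2.resize(p[120:280,330:540,::-1],None,fx=3.5,fy=3.5))
E
python3 spots.py wrist
```

```text
t 5.75 tip [580.3 217.9  73.7] F [-3.4 -0.8  7.6] w 0.3 xhead 171.9
red [-79.6  -0.7 -21.6]
green [  2.2  -1.2 -17.8]
t 6.25 tip [653.8 208.2 114.4] F [0.1 0.2 0.3] w 0.3 xhead 172.0
red [-4.8 -1.7 17.7]
green [77.  -1.9 21.5]
wrist red 84 [358.5  36.5] [538.5 245.3  23. ]
wrist green 724 [320.3 126. ] [580.9 218.4  72.9]
```

View pics/scene4.png

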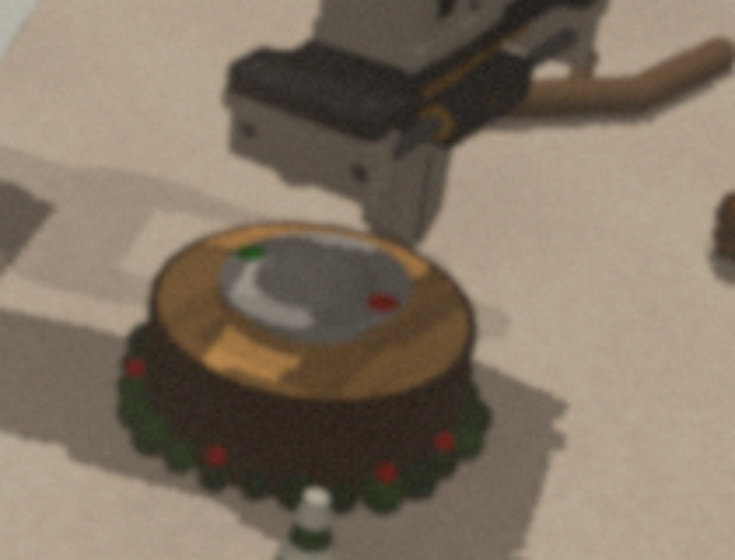

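```bash
python3 - <<'E'
from h import *
z=np.load('scene.npz'); print(world(z,439,206,1),world(z,402,192,1), world(z,425,223,1))
E
python3 -m jog '[1,-4,-1,6,0,1,-2,-1,6,0,1,0,0,6,0,1,0,0,4,0,1,0,0,4,0]' >/dev/null; python3 to.py
```

```text
[654.94276458 207.1069463   79.24002804] [582.31132953 215.95938607  74.94460948] [648.19722275 174.64160261  61.09792524]
t 6.85 tip [660.7 204.7  86.9] F [-0.7 -1.2  0.9] w 0.2 xhead 171.9
red [ 2.   1.  -9.9]
green [83.8  0.6 -6.2]
```

```bash
for i in 1; do python3 -m jog '[1,0,0,2,0]' >/dev/null; python3 to.py|head -1; python3 -m jog '[1,0,0,2,0]' >/dev/null; python3 to.py|head -1; python3 -m jog '[1,0,0,2,0]' >/dev/null; python3 to.py|head -1; done
```

```text
t 6.95 tip [660.1 204.8  84.2] F [-0.8  1.5 -0.4] w 0.4 xhead 171.9
t 7.05 tip [659.9 204.9  82. ] F [-0.1  0.9  0.1] w 0.7 xhead 171.9
t 7.15 tip [659.9 205.   79.9] F [ 0.2 -0.3  1.6] w 0.6 xhead 172.0
```

Contact is felt at about 80 mm on red while green is at about 73 mm, so the second lean has been reached. Now I'll drive red home.

```bash
python3 -m jog '[1,1,0,3,0,1,1,0,3,0,1,0,0,3,0,1,0,0,3,0,1,0,0,3,0]' >/dev/null; python3 to.py|head -1;  python3 -m jog '[1,0,0,3,0,1,0,0,2,0]' >/dev/null; python3 to.py|head -1
```

```text
t 7.65 tip [660.9 205.1  70.8] F [-3.2 -0.5  5.7] w 0.4 xhead 172.0
t 7.85 tip [661.  205.   67.8] F [-2.4 -0.9  6. ] w 0.2 xhead 172.0
```

```bash
python3 -m jog '[1,0,0,3,0,1,0,0,2,0]' >/dev/null; python3 to.py|head -1;  python3 -m jog '[1,0,0,-10,0,1,0,0,-12,0,1,15,0,-8,0,1,30,0,0,0,1,30,0,0,0]' >/dev/null; python3 to.py;  python3 - <<'E'
from h import *
p,d=grab('wrist')
E
python3 spots.py wrist
```

```text
t 8.05 tip [661.1 205.   65. ] F [-3.2 -0.8  7.5] w 0.5 xhead 172.0
t 8.55 tip [588.3 215.   97.2] F [0.2 0.  0.1] w 0.2 xhead 171.8
red [-70.8   1.    3.1]
green [11.   0.4  5.4]
wrist red 152 [226.  199.4] [548.9 167.7  22.8]
wrist red 51 [321.4 406.2] [661.2 205.1  64. ]
wrist green 37 [392.2 173.9] [549.1 262.   16.7]
wrist green 39 [207.  218.6] [559.5 152.8  16.6]
```

```bash
python3 -m jog '[1,6,0,5,0,1,3,0,5,0,1,1,0,5,0,1,0,0,3,0,1,0,0,3,0]' >/dev/null; python3 to.py;  python3 -m jog '[1,0,0,3,0,1,0,0,3,0,1,0,0,3,0,1,0,0,3,0]' >/dev/null; python3 to.py|head -1
```

```text
t 9.1 tip [575.1 218.3  78.6] F [-0.3  0.1  0.4] w -0.0 xhead 172.0
red [-85.   -0.5 -15. ]
green [ -3.2  -0.8 -12.7]
t 9.5 tip [576.  218.3  66.6] F [-4.4 -0.4  8.6] w 0.2 xhead 171.9
```

```bash
python3 -m jog '[1,0,0,3,0,1,0,0,3,0]' >/dev/null; python3 to.py|head -1;  python3 -m jog '[1,0,0,3,0]' >/dev/null; python3 to.py|head -1
```

```text
t 9.7 tip [576.  218.6  63.5] F [-10.4  -1.9  27.1] w 0.4 xhead 171.9
t 9.8 tip [576.1 218.6  63.4] F [-11.9  -3.7  26.9] w 0.4 xhead 171.9
```

Green has met the wood, with the force rising to 27 N at 63.5 mm. I'll lift off and press red once more.

```bash
python3 -m jog '[1,0,0,-10,0,1,0,0,-12,0,1,-20,0,-5,0,1,-30,0,0,0,1,-25,0,0,0]' >/dev/null; python3 to.py|head -1;  python3 -m jog '[1,-6,0,5,0,1,0,0,6,0,1,0,0,6,0,1,0,0,4,0,1,0,0,3,0]' >/dev/null; python3 to.py|head -2
```

```text
t 10.3 tip [649.4 208.8  97.4] F [-0.2 -0.4 -1.1] w 0.9 xhead 172.1
t 10.8 tip [656.2 207.6  71. ] F [-0.6 -0.7 -0.2] w 0.3 xhead 172.0
red [ -3.6  -1.1 -25.7]
```

```bash
python3 -m jog '[1,-3,-1,3,0,1,0,0,3,0,1,0,0,3,0]' >/dev/null; python3 to.py|head -2;  python3 -m jog '[1,0,0,2,0,1,0,0,2,0]' >/dev/null; python3 to.py|head -1
```

```text
t 11.1 tip [659.2 206.6  64. ] F [-8.7 -2.  21.6] w 0.2 xhead 172.1
red [ -0.7  -0.5 -32.8]
t 11.3 tip [659.2 206.6  64.5] F [-5.7 -1.7 11.7] w 0.6 xhead 172.1
```

Red is home too. I'll back away and look.

```bash
python3 -m jog '[1,0,0,-12,0,1,0,0,-20,0,1,0,0,-30,0,1,20,20,-30,0,1,40,30,-20,0]' >/dev/null;python3 -m jog '[1,45,30,0,0,1,45,30,0,0,1,45,30,0,0,1,30,20,0,0,1,0,0,0,0]' >/dev/null; python3 to.py|head -1
python3 - <<'E'
from h import *
p,d=grab('top')
cv2.imwrite('pics/top5.png',p[:,:,::-1])
p,d=grab('scene'); cv2.imwrite('pics/scene5.png',cv2.resize(p[120:280,330:540,::-1],None,fx=3.5,fy=3.5))
z=np.load('top.npz')
for nm,u,v in [('tree',295,150),('spool',294,322)]: print(nm,world(z,u,v).round(1))
E
```

```text
t 12.3 tip [459.4 392.7 179.1] F [ 0.8  0.6 -0.8] w 0.3 xhead 171.8
tree [707.4   9.  105.4]
spool [448.2   6.3  39.1]
```

View pics/scene5.png

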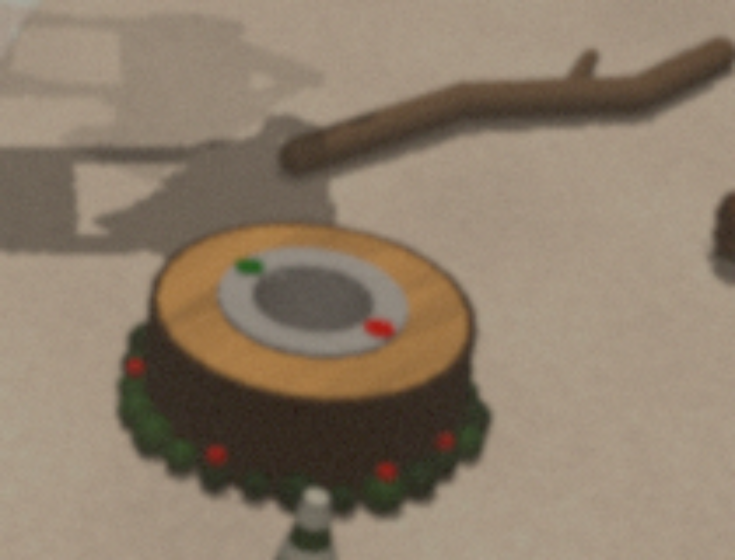

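View pics/top5.png

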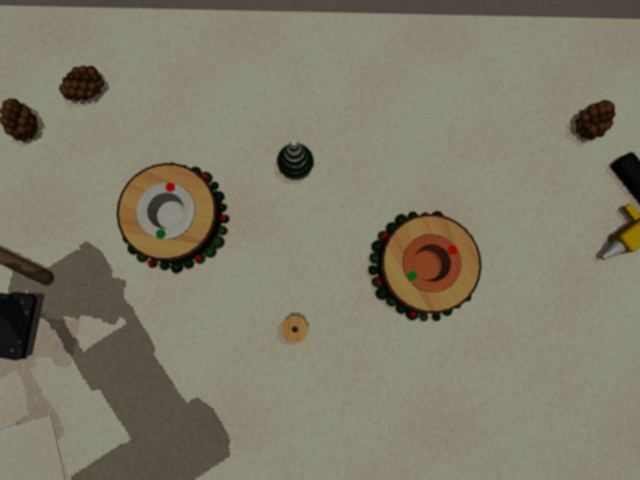

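The cup lies flat, with red at (170,187) and green at (160,234) in the top view. The tree and spool are at their old pixels. I'll check the heights and then hand in.

Run:
```python
from h import *
from plant import close_job
z=np.load('top.npz')
a=[world(z,u,v,1) for u,v in((170,187),(160,234),(142,211),(189,211))]
print(np.round(a,1), get_obs()['contact_force'])
if all(q[2]<67 for q in a): print('close',close_job())
```

```text
[[656.  206.2  64.2]
 [580.5 217.4  65.2]
 [616.8 248.3  63.1]
 [618.  174.3  64.6]] [-0.01000895 -0.75831913  0.38512234]
the job is handed in; nothing more can be done
close None
```

The cup is home and flat on the wood all round, and the job is handed in at about 12.4 s of the 54 s allowed.

- **Taps:** with closed fingertips I tapped red (97 to about 82 mm), green (to about 73.5 mm), red (to about 65 mm) and green (home). A last press on red confirmed it was seated.
- **Leans:** after the first tap red was about 7 mm below green. After the second, green was about 5 mm or more below red. The lean was about 8° at most by my estimate, worked out from tip heights and depth readings rather than measured directly.
- **Final checks:** from the top camera the rim reads red 64.2, green 65.2, and 63.1 and 64.6 mm at the two sides, against 64 mm home. The tree and spool read the same positions as at the start. The arm is clear of everything and the force reads about zero.
- **Disagreement:** depth readings of a spot differed by up to about 2 mm between cameras, well inside the limits. No check failed.

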